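# Index the trap seat and hold the sprung test arm on its stop

## Task

Turn the steel turntable clockwise (seen from above; its upright post is there to turn it by) until the brass trap seat comes round to the test station and the spring plunger sits in the notch at the disc's rim. Then swing the sprung test arm by its pin forward over the seat until it is hard against its end stop, and keep holding it there: the job finishes with the robot still holding the arm on the stop against its spring. Leave the loose parts lying around the rig where they are.

Things in the scene. Friction and masses are not known exactly. Their poses are not given: they have to be found in the camera images.
- turntable (a joint): Angle (rad) of the flat steel turntable (disc 194 mm across, top 45 mm above the bench) about its vertical axis; anticlockwise seen from above is positive. 0 = plunger in the notch, seat at the test station. It starts at 0.6 to 1.1 and must be turned clockwise to 0; travel ends at -0.4 and 1.4. It stays where left (friction about 1 N at the post).
- table_axis (a point): Centre of the turntable's top face, on its axis of turning, 45 mm above the bench.
- post_grip (a point): Grip point on the turntable's upright round steel post (18 mm diameter, standing from 45 to 120 mm above the bench, 80 mm from the table axis): on the post's centre line, 90 mm above the bench. It moves with the turntable; the post may turn between the fingers.
- seat_top (a point): Centre of the top of the brass trap seat (stepped round bush, 38 mm across the flange, 20 mm tall, top 65 mm above the bench), fixed in the turntable 70 mm from its axis; seen from above it is 135 degrees clockwise of the post.
- indexer_nose (a point): Rest position of the round plunger nose (14 mm), 37 mm up, at the rim on the disc's far side from the robot; its dark housing (52 mm high) is just beyond. The notch lies between two 16 mm round lobes on the rim. Driving a lobe past the nose takes 5 to 8 N at the post; let go within 0.06 rad of 0, the disc is drawn to 0.
- test_arm (a joint): Angle (rad) of the test arm about its vertical pivot, anticlockwise from above positive: 0 = at rest on the rest stop, on the robot's side; 0.9 = hard on the end stop, pad over the test station. The spring always pulls it back to 0: about 4 N at the pin at rest, 8 N at the end stop. The stops are 14 mm round pegs, 92 mm high, 60 mm from the pivot.
- test_arm_pivot (a point): On the arm's vertical pivot axis, at the level of the top face of the arm (89 mm above the bench). The pivot hub rises to 101 mm.
- pin_grip (a point): Grip point on the arm's upright round steel pin (16 mm diameter, from the arm's top at 89 mm up to 145 mm above the bench, 112 mm from the pivot): on its centre line, 120 mm above the bench. It moves with the arm, a flat bar 20 mm wide, 14 mm thick, 145 mm long; the pin may turn between the fingers.
- pad (a point): Centre of the underside of the rubber pad (28 mm across) below the arm's tip, 140 mm from the pivot, 69 mm above the bench; it passes 4 mm above the seat.
- elbow: Bystander: loose galvanized pipe elbow, about 75 mm by 75 mm, 38 mm high; origin at its underside. Leave alone.
- trap_lid: Bystander: loose round cast bucket trap lid, 110 mm across, 28 mm high; origin at the centre of its underside. Leave alone.
- bellows: Bystander: loose standing bronze bellows element, 34 mm across, 54 mm high; origin at the centre of its underside. Leave alone.
- hex_key: Bystander: loose L-shaped steel hex key, about 110 mm by 35 mm, 8 mm thick, lying flat; origin under the middle of its long leg. Leave alone.

How it is judged (in metres and radians):
On the way, in this order (a step that is already met when the one before it is completed fails the run):
1. the turntable is in its notch while the test arm is still back at rest (value of joint turntable between -0.05 and 0.05 rad and value of joint test_arm below 0.1 rad), for 0.2 s.
2. the test arm is against its end stop (value of joint turntable between -0.05 and 0.05 rad and value of joint test_arm above 0.85 rad), for 0.2 s.
At the end, for the whole second after the job is handed in: The turntable stands within 0.05 rad of its notch (0), the test arm within 0.05 rad of its end stop (above 0.85) with the fingers pressing on it with more than 1.5 N, kept so for the last second; the elbow, lid, bellows and hex key are within 25 mm of where they were (all of step 2 and contact force between the fingers and test_arm above 1.5 N and distance of each of elbow, trap_lid, bellows, hex_key from where it was at the start of the episode below 0.025 m); the arm keeps its last pose, push and grip.
It fails at once if a loose part is pushed more than 25 mm away (distance of any of elbow, trap_lid, bellows, hex_key from where it was at the start of the episode above 0.025 m).
It also fails if it takes over 45 s, if anything falls off the work surface, if the arm or the gripper's body presses on something with over 40 N, if the wrist force passes 120 N, or if a joint passes its speed limit or range.

## Robot

A 7-joint arm with a two-finger parallel gripper is mounted at the origin on the work surface. World frame = base frame: x ahead of the robot, y to its left, z up, the work surface at z = 0. Lengths are in mm, angles in rad, forces in N, time in s.
With the tool pointing down it reaches from about 425 to 875 mm from the base axis. Payload 8.4 kg.
Tool frame: the origin (TCP) lies between the finger pads; the fingertips stand 25 mm ahead of it and the grasp point (between the pads) lies 6 mm ahead of it; z points along the fingers, y is the line along which they close (so a half turn about z gives the same grasp; the last joint's range is limited). The gripper opens to 87 mm and grips with 3 to 60 N. Pads are 19 mm wide; open, the fingers measure 117 mm over their backs; the gripper's body (75 mm by 190 mm) begins 51 mm behind the grasp point.
Start: joints at [-1.369, 0.333, 0.04, 1.465, -0.013, 1.343, -0.059], TCP at [192.586, 620.785, 223.646] pointing down, gripper open.
Joint ranges: [-2.58, 2.58], [-0.38, 2.09], [-1.3, 1.39], [0.25, 2.4], [-1.5, 4.64], [0.08, 2.09], [-2.65, 2.65]. Speed limits (rad/s): [2.22, 2.22, 2.79, 2.79, 3.14, 3.14, 3.14].

## Interface

Orientations are given as a unit quaternion [x, y, z, w].
In Python, from plant import robot gives the robot as it stands. The module is installed in compiled form; this text tells all that it offers.
- The arm moves only by the shell command python3 -m handwheel 'ROWS'. ROWS is JSON, a list of rows, each a list of 5 numbers: the shift along the tool's x, y, z in m, then the turn about the tool's z in rad, then the opening, from 0 (shut) to 1 (fully open). A call has 1 to 5 rows; each row shifts and turns the commanded pose from where the row before left it, along the tool's axes as they then stand; what a row does not reach is not made up. A row lasts 1/10 s, in which the tool goes at most 50 mm and 8.59 degrees, less where a joint would pass 70% of its speed; a pose out of reach is approached as far as the arm can. A call is refused whole if a number of a shift passes 0.05 or a number of a turn 0.15, either way. A call with a gripper value outside its range is refused whole. The fingers move at their own pace and stop on an object; the grip force is fixed at half the most. Time passes only in rows, so rows that do not move let the fingers close. It gives the time, the measured TCP pose, the force, the opening and the grip force at its end, in the units of the state.
- robot.get_state(): the state, without advancing time (a new reading comes with each control period).
- robot.grab_frame(name): name is "side" or "top"; returns (picture, depth): 400x640x3 uint8, blue, green, red; 400x640 float32, mm along the optical axis (not along the pixel's ray), 0 where there is no reading.
- robot.calibration(name): a dict with "camera_matrix" (3x3 intrinsics, pixels), "dist_coeffs" ([k1, k2, p1, p2, k3] as OpenCV has them; the pictures are not rectified), "extrinsics" (4x4, takes a point from camera to world coordinates). Camera axes: x right, y down, z forward; pixel columns grow to the right and rows downward; lengths in mm; the calibration is good to about 2 mm. A picture is of the moment at which its call begins. calibration takes no time and is no camera call.
- robot.sign_off(): hands the job in; it is judged then, once.
The state is a dict: "clock": time; "joints": joint angles; "qd": joint speeds; "joint_torque": joint torques, N m; "tool_pos": TCP position; "tool_rot": TCP orientation; "wrist_force": force on the tool from outside, world axes, zero at the start; "torque": the same for the moment, N m; "grip_width": finger opening in mm; "gripper_force": force on a finger pad.
Only numpy, scipy, OpenCV 4.12 (cv2) and the standard library are available. Lean on these libraries where they do the work, as an engineer would, in place of code of your own. Each camera call takes 0.05 s, during which the arm holds its last target. There are 200 camera calls.

## Working session

There is one attempt and no reset: what is moved stays moved. The work goes in short steps, Python scripts to look and compute and a shell command to move; the robot and the scene stay as the last step left them, time stands still between calls to the robot, and variables do not carry over. Pictures are saved under pics/ and viewed, at most 10 in all, crops included, and the job is handed in when it is done.

```bash
mkdir -p pics; cat > h.py <<'E'
import numpy as np, cv2
from plant import robot
def grab(n,f):
    im,d=robot.grab_frame(n); cv2.imwrite(f'pics/{f}.png',im); np.save(f'pics/{f}.npy',d); return im,d
def ray(n,u,v):
    c=robot.calibration(n); K=np.array(c['camera_matrix']);D=np.array(c['dist_coeffs'],float);T=np.array(c['extrinsics'])
    p=cv2.undistortPoints(np.array([[[u,v]]],float),K,D)[0,0]
    return T[:3,3],T[:3,:3]@np.array([p[0],p[1],1])
def at_z(n,u,v,z):
    o,r=ray(n,u,v); return o+r*(z-o[2])/r[2]
def at_d(n,u,v,d):
    o,r=ray(n,u,v); return o+r*d
E
python3 - <<'E'
from h import *
np.set_printoptions(precision=3,suppress=True)
for n in('top','side'):
    grab(n,n+'0'); print(np.array(robot.calibration(n)['extrinsics']))
s=robot.get_state(); print(s)
E
```

```text
[[   0.021   -0.992    0.122  449.675]
 [  -1.      -0.022   -0.006   33.019]
 [   0.008   -0.122   -0.992 1144.422]
 [   0.       0.       0.       1.   ]]
[[ -0.982  -0.099   0.16  433.354]
 [ -0.187   0.598  -0.779 749.384]
 [ -0.018  -0.795  -0.606 622.402]
 [  0.      0.      0.      1.   ]]
{'clock': 0.1, 'joints': array([-1.369,  0.334,  0.04 ,  1.466, -0.013,  1.343, -0.058]), 'qd': array([ 0.001, -0.002, -0.001, -0.002,  0.   , -0.   ,  0.   ]), 'joint_torque': array([  0.004, -65.781,   1.34 , -40.471,  -0.06 ,   0.041,   0.   ]), 'tool_pos': array([192.48 , 620.405, 222.853]), 'tool_rot': array([ 0.15 ,  0.989, -0.001, -0.   ]), 'wrist_force': array([ 0.213,  0.591, -0.291]), 'torque': array([ 0.008, -0.012, -0.025]), 'gripper_force': 0.0, 'grip_width': 86.92540596578745}
```

View pics/top0.png

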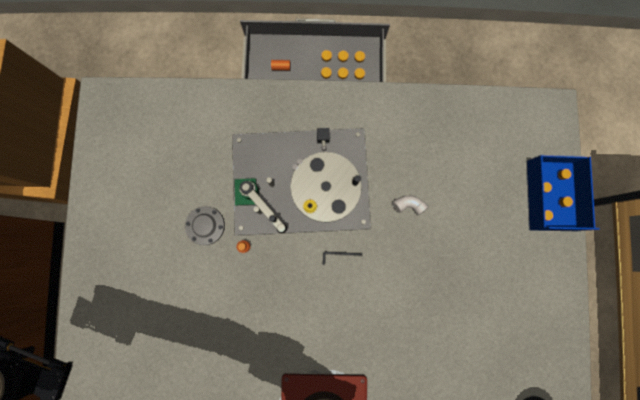

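View pics/side0.png

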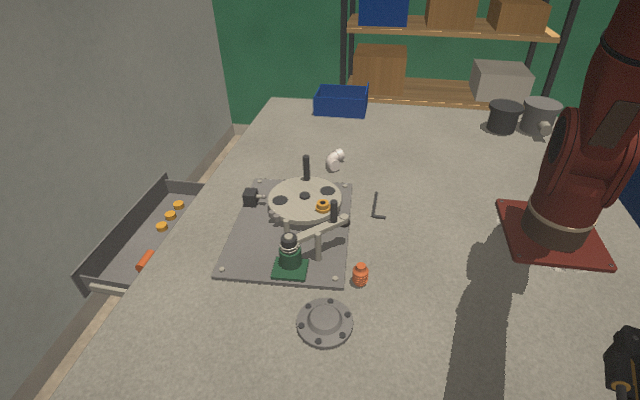

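The top view shows the disc at about (326,187), the post near (357,181), the brass seat at (310,206), the arm pivot at (247,188) and the pin near (270,216). The lid is at (204,225), the bellows at (243,246), the key at (343,255) and the elbow at (410,204). I'll enlarge both views.

```bash
python3 - <<'E'
import cv2
a=cv2.imread('pics/top0.png')[110:270,180:440]; cv2.imwrite('pics/c1.png',cv2.resize(a,None,fx=3,fy=3,interpolation=cv2.INTER_CUBIC))
a=cv2.imread('pics/side0.png')[140:300,210:410]; cv2.imwrite('pics/c2.png',cv2.resize(a,None,fx=3.5,fy=3.5,interpolation=cv2.INTER_CUBIC))
E
```

```text
(no output)
```

View pics/c1.png

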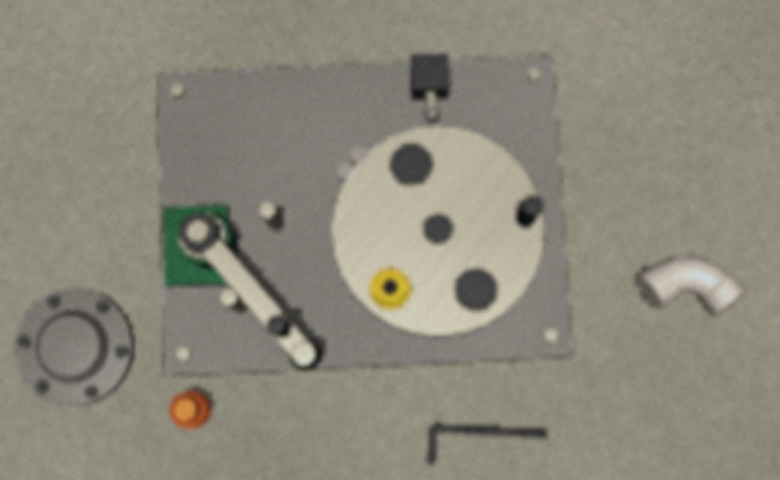

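View pics/c2.png

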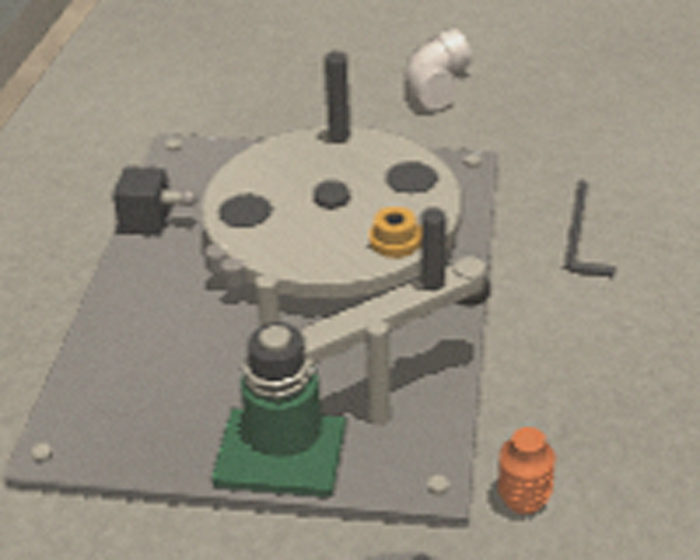

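Crop c1 (3x, offset 180,110) gives the disc centre at (438,229), seat (390,287), post top (533,206), hub top (199,231), pin (278,325), arm tip (305,350) and nose (432,112). The side crop agrees with these.

```bash
python3 - <<'E'
from h import *
np.set_printoptions(precision=1,suppress=True)
def t(c,z,off=(180,110),s=3,n='top'): return at_z(n,(c[0]+.5)/s-.5+off[0],(c[1]+.5)/s-.5+off[1],z)
P={'axis':t((438,229),45),'seat':t((390,287),65),'post':t((533,206),120),'postbase':t((526,217),45),'hub':t((199,231),101),'pin':t((277,324),145),'pinb':t((280,328),89),'tip':t((305,351),89),'nose':t((432,112),37),
'peg_end':t((267,210),92),'peg_rest':t((229,299),92),'bellows':t((187,408),54),'lid':t((72,346),28),'key':t((490,431),8),'keyc':t((432,460),8),'elbow':t((690,280),30)}
for k,v in P.items(): print(k,v)
s=lambda c,z:t(c,z,(210,140),3.5,'side')
for k,c,z in [('axis',(332,194),45),('post',(335,57),120),('seat',(396,217),65),('hub',(275,337),101),('pin',(433,214),145)]: print('side',k,s(c,z))
a=P['axis'][:2]
for k in('post','seat','nose'): d=P[k][:2]-a; print(k,np.hypot(*d),np.degrees(np.arctan2(d[1],d[0])))
for k in('pin','tip','peg_end','peg_rest'): d=P[k][:2]-P['hub'][:2]; print(k,np.hypot(*d),np.degrees(np.arctan2(d[1],d[0])))
E
```

```text
axis [624.5   7.2  45. ]
seat [568.1  49.4  65. ]
post [634.2 -71.7 120. ]
postbase [637.4 -73.1  45. ]
hub [609.2 215.3 101. ]
pin [526.7 140.2 145. ]
pinb [527.6 143.5  89. ]
tip [508.1 121.2  89. ]
nose [735.8  14.7  37. ]
peg_end [630.4 158.1  92. ]
peg_rest [551.5 188.3  92. ]
bellows [457.  227.5  54. ]
lid [511.1 340.3  28. ]
key [442.4 -45.4   8. ]
keyc [414.7   7.7   8. ]
elbow [ 584.6 -227.    30. ]
side axis [625.1   1.8  45. ]
side post [635.8 -71.2 120. ]
side seat [567.9  46.7  65. ]
side hub [609.2 217.4 101. ]
side pin [527. 141. 145.]
post 79.50151249967973 -82.93091599573775
seat 70.4122151655177 143.18887632413856
nose 111.58634611338984 3.8454138198439898
pin 111.57350543853451 -137.67828218267582
tip 138.09056408424698 -137.02087572189046
peg_end 60.99039877009494 -69.59747058830092
peg_rest 63.67455854305196 -154.86096049142185
```

```bash
cat >> h.py <<'E'
from scipy.spatial.transform import Rotation as R
def need(x,y,z):
    s=robot.get_state(); r=R.from_quat(s['tool_rot']); d=np.array([x,y,z])-s['tool_pos']
    np.set_printoptions(precision=3,suppress=True)
    yv=r.as_matrix()[:,1]
    print('t',round(s['clock'],2),'pos',s['tool_pos'],'yang',round(float(np.degrees(np.arctan2(yv[1],yv[0]))),1),'need tool m',r.inv().apply(d)/1000,'F',s['wrist_force'],'w',round(s['grip_width'],1),'g',round(s['gripper_force'],1),'j',s['joints'])
E
python3 -m handwheel '[[0,0,0,0.15,1],[0,0,0,0.15,1],[0,0,0,0.15,1],[0,0,0,0.15,1],[0,0,0,0.15,1]]'
python3 -m handwheel '[[0,0,0,0.15,1],[0,0,0,0.15,1],[0,0,0,0.15,1],[0,0,0,0.15,1],[0,0,0,0.15,1]]'
python3 -c "from h import *; need(635,-72,223)"
```

```text
clock: 0.6
tool_pos: [192.5, 620.5, 223.1]
tool_rot: [0.504, 0.864, -0.0, 0.0]
wrist_force: [-0.1, 0.0, -0.2]
grip_width: 86.9
gripper_force: 0.0
clock: 1.1
tool_pos: [192.5, 620.5, 223.1]
tool_rot: [0.785, 0.619, -0.0, 0.0]
wrist_force: [1.1, -0.6, -0.9]
grip_width: 87.2
gripper_force: 0.0
t 1.1 pos [192.502 620.54  223.131] yang -13.5 need tool m [-0.57   0.592  0.001] F [ 1.088 -0.643 -0.896] w 87.2 g 0.0 j [-1.535  0.337  0.255  1.475 -0.086  1.341 -1.51 ]
```

```bash

python3 -m handwheel '[[-0.034,0.0355,0,0,1],[-0.034,0.0355,0,0,1],[-0.034,0.0355,0,0,1],[-0.034,0.0355,0,0,1],[-0.034,0.0355,0,0,1]]' | tail -0
python3 -m handwheel '[[-0.034,0.0355,0,0,1],[-0.034,0.0355,0,0,1],[-0.034,0.0355,0,0,1],[-0.034,0.0355,0,0,1],[-0.034,0.0355,0,0,1]]' | tail -0
python3 -c "from h import *; need(635,-72,223)"
```

```text
t 2.1 pos [461.267 206.863 223.628] yang -13.2 need tool m [-0.232  0.233  0.   ] F [1.516 0.712 0.165] w 86.8 g 0.0 j [-1.088  0.022  0.594  1.835 -0.013  1.289 -0.72 ]Exception ignored on flushing sys.stdout:
BrokenPipeError: [Errno 32] Broken pipe
Exception ignored on flushing sys.stdout:
BrokenPipeError: [Errno 32] Broken pipe
```

```bash

python3 -m handwheel '[[-0.034,0.034,0,0,1],[-0.034,0.034,0,0,1],[-0.034,0.034,0,0,1],[-0.034,0.034,0,0,1],[-0.034,0.034,0,0,1]]' >/dev/null
python3 -m handwheel '[[-0.034,0.034,0,0,1],[-0.02,0.02,0,0,1],[0,0,0,0.1,1],[0,0,0,0,1]]' >/dev/null
python3 -c "from h import *; need(635,-72,223);grab('top','t1')[0]
a=cv2.imread('pics/t1.png')[110:270,180:440]; cv2.imwrite('pics/c3.png',cv2.resize(a,None,fx=3,fy=3,interpolation=cv2.INTER_CUBIC))"
```

```text
t 3.0 pos [627.619 -61.581 222.994] yang -19.1 need tool m [-0.007  0.01  -0.   ] F [ 0.539 -0.039 -0.397] w 86.8 g 0.0 j [-0.609  0.375  0.834  1.548 -0.281  1.345 -0.08 ]
```

```bash

python3 -m handwheel '[[-0.007,0.01,0,0,1],[0,0,0.03,0,1],[0,0,0.035,0,1],[0,0,0.035,0,1],[0,0,0.025,0,1]]'
python3 -m handwheel '[[0,0,0,0,0],[0,0,0,0,0],[0,0,0,0,0],[0,0,0,0,0],[0,0,0,0,0]]'
python3 -c "from h import *; need(635,-72,98)"
```

```text
clock: 3.55
tool_pos: [634.3, -69.5, 96.5]
tool_rot: [0.813, 0.583, -0.0, -0.001]
wrist_force: [0.1, 0.1, -0.3]
grip_width: 87.3
gripper_force: 0.0
clock: 4.05
tool_pos: [635.6, -70.2, 99.9]
tool_rot: [0.814, 0.582, 0.001, 0.0]
wrist_force: [-0.6, 0.4, -0.4]
grip_width: 54.8
gripper_force: 0.0
t 4.05 pos [635.613 -70.24   99.88 ] yang -18.9 need tool m [-0.002 -0.     0.002] F [-0.581  0.439 -0.352] w 54.8 g 0.0 j [-0.544  0.496  0.776  1.668 -0.378  1.132  0.005]
```

```bash

python3 -m handwheel '[[0,0,0,0,0],[0,0,0,0,0],[0,0,0,0,0],[0,0,0,0,0],[0,0,0,0,0]]'
python3 -m handwheel '[[0,0,0,0,0],[0,0,0,0,0],[0,0,0,0,0]]'
python3 - <<'E'
from h import *
need(635,-72,98); grab('side','s1')
# arc waypoints in tool steps, fixed orientation
s=robot.get_state(); Rm=R.from_quat(s['tool_rot']); a=np.array([625,5.]); p=s['tool_pos'][:2]
d=p-a; th0=np.arctan2(d[1],d[0]); print(np.hypot(*d),np.degrees(th0))
prev=None
for i,g in enumerate(np.arange(0,0.96,.05)):
    q=np.r_[a+80*np.array([np.cos(th0-g),np.sin(th0-g)]),0]
    if prev is not None: print(round(g,2),q[:2],Rm.inv().apply(q-prev)[:2]*1e3/1e3)
    prev=q
E
```

```text
clock: 4.55
tool_pos: [635.0, -70.5, 98.7]
tool_rot: [0.814, 0.581, -0.0, 0.0]
wrist_force: [1.4, -1.4, 0.0]
grip_width: 17.1
gripper_force: 30.0
clock: 4.85
tool_pos: [635.0, -70.5, 98.7]
tool_rot: [0.814, 0.581, 0.0, 0.0]
wrist_force: [1.4, -1.4, -0.4]
grip_width: 16.9
gripper_force: 30.0
t 4.85 pos [635.039 -70.519  98.734] yang -18.9 need tool m [-0.001  0.     0.001] F [ 1.401 -1.352 -0.41 ] w 16.9 g 30.0 j [-0.544  0.497  0.776  1.669 -0.377  1.132  0.005]
76.18027433345088 -82.40286670523733
0.05 [631.6   -74.727] [-1.696 -3.622]
0.1 [627.607 -74.958] [-1.513 -3.703]
0.15 [623.608 -74.988] [-1.326 -3.773]
0.2 [619.612 -74.818] [-1.135 -3.835]
0.25 [615.629 -74.449] [-0.942 -3.887]
0.3 [611.67  -73.882] [-0.747 -3.929]
0.35 [607.744 -73.117] [-0.55  -3.962]
0.4 [603.862 -72.157] [-0.351 -3.984]
0.45 [600.032 -71.004] [-0.151 -3.997]
0.5 [596.264 -69.661] [ 0.049 -3.999]
0.55 [592.569 -68.132] [ 0.248 -3.992]
0.6 [588.954 -66.419] [ 0.448 -3.974]
0.65 [585.43  -64.528] [ 0.646 -3.947]
0.7 [582.004 -62.464] [ 0.842 -3.91 ]
0.75 [578.686 -60.231] [ 1.037 -3.863]
0.8 [575.484 -57.834] [ 1.228 -3.806]
0.85 [572.405 -55.281] [ 1.417 -3.74 ]
0.9 [569.458 -52.577] [ 1.602 -3.665]
0.95 [566.65  -49.729] [ 1.783 -3.58 ]
```

```bash

python3 -m handwheel '[[-0.0017,-0.0036,0,0,0],[-0.0015,-0.0037,0,0,0],[-0.0013,-0.0038,0,0,0],[-0.0011,-0.0038,0,0,0],[-0.0009,-0.0039,0,0,0]]'
python3 -m handwheel '[[-0.0007,-0.0039,0,0,0],[-0.0006,-0.004,0,0,0],[-0.0004,-0.004,0,0,0],[-0.0002,-0.004,0,0,0],[0,-0.004,0,0,0]]'
python3 -c "from h import *; need(596.3,-69.7,98)"
```

```text
clock: 5.4
tool_pos: [615.2, -72.4, 98.7]
tool_rot: [0.814, 0.581, -0.0, 0.001]
wrist_force: [5.4, -6.7, -4.1]
grip_width: 17.5
gripper_force: 30.0
clock: 5.9
tool_pos: [595.2, -68.6, 98.6]
tool_rot: [0.815, 0.58, -0.001, 0.001]
wrist_force: [3.8, -5.6, -5.1]
grip_width: 17.1
gripper_force: 30.0
t 5.9 pos [595.186 -68.626  98.629] yang -19.1 need tool m [-0.001  0.001  0.001] F [ 3.803 -5.562 -5.102] w 17.1 g 30.0 j [-0.601  0.415  0.803  1.772 -0.329  1.094 -0.02 ]
```

```bash

python3 -m handwheel '[[0.0002,-0.004,0,0,0],[0.0004,-0.004,0,0,0],[0.0006,-0.004,0,0,0]]'
python3 -m handwheel '[[0.0008,-0.0039,0,0,0],[0.001,-0.0039,0,0,0]]'
python3 - <<'E'
from h import *
need(578.7,-60.2,98)
grab('side','s2'); a=cv2.imread('pics/s2.png')[140:300,210:410]; cv2.imwrite('pics/c4.png',cv2.resize(a,None,fx=3.5,fy=3.5,interpolation=cv2.INTER_CUBIC))
E
```

```text
clock: 6.2
tool_pos: [584.5, -62.1, 98.6]
tool_rot: [0.814, 0.581, -0.0, 0.001]
wrist_force: [6.1, -3.9, -6.3]
grip_width: 16.9
gripper_force: 30.0
clock: 6.4
tool_pos: [578.6, -59.1, 98.6]
tool_rot: [0.814, 0.58, 0.0, 0.002]
wrist_force: [6.3, -10.0, -8.0]
grip_width: 16.9
gripper_force: 30.0
t 6.4 pos [578.609 -59.052  98.58 ] yang -19.0 need tool m [-0.001  0.     0.001] F [  6.338 -10.027  -8.003] w 16.9 g 30.0 j [-0.641  0.374  0.813  1.818 -0.303  1.076 -0.05 ]
```

View pics/c4.png

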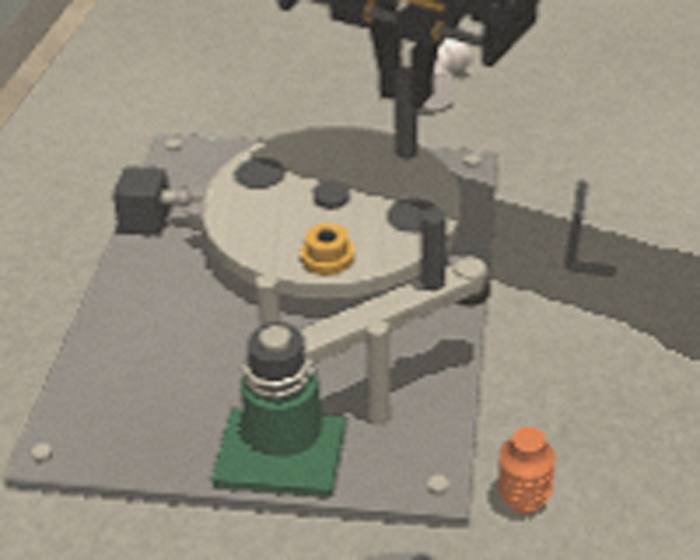

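The side crop shows the post still in the fingers. The seat top is at about (327,235), and the rim lobe is reaching the nose near (185,208). Next I'll work out the seat angle.

```bash
python3 - <<'E'
from h import *
p=at_z('side',(327.5)/3.5-.5+210,(236.5)/3.5-.5+140,65); d=p[:2]-np.array([625,4.]); print(p,np.hypot(*d),np.degrees(np.arctan2(d[1],d[0])))
E
python3 -m handwheel '[[0.0012,-0.0038,0,0,0],[0.0014,-0.0037,0,0,0]]'
```

```text
[611.31812765  75.678314    65.        ] 72.97242170283607 100.8065577971516
clock: 6.65
tool_pos: [571.7, -52.7, 98.5]
tool_rot: [0.814, 0.581, 0.0, 0.001]
wrist_force: [10.6, -8.0, -8.5]
grip_width: 17.1
gripper_force: 30.0
```

```bash
python3 - <<'E'
from h import *
grab('side','s3'); grab('top','t3')
a=cv2.imread('pics/s3.png')[175:240,240:345]; b=cv2.imread('pics/t3.png')[120:220,280:370]
a=cv2.resize(a,(400,248),interpolation=cv2.INTER_CUBIC); b=cv2.resize(b,(360,400),interpolation=cv2.INTER_CUBIC)
c=np.zeros((400,780,3),np.uint8); c[:248,:400]=a; c[:,410:770]=b; cv2.imwrite('pics/c5.png',c)
E
```

```text
(no output)
```

View pics/c5.png

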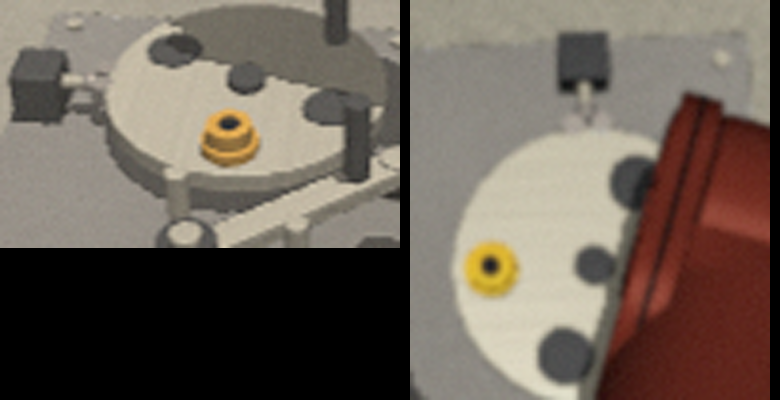

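The nose at (587,103) in the top crop sits between the two lobes at (571,122) and (603,120), so the disc is in the notch. I'll release the post and lift.

```bash

python3 -m handwheel '[[0,0,0,0,0.6],[0,0,0,0,0.6],[0,0,0,0,0.6],[0,0,0,0,0.6],[0,0,-0.03,0,0.6]]' >/dev/null
python3 -m handwheel '[[0,0,-0.05,0,0.6],[0,0,-0.045,0,0.6],[0,0,0,0,0.6]]'
python3 - <<'E'
from h import *
im,d=grab('top','t4'); need(527,141.5,215)
h=cv2.cvtColor(im,cv2.COLOR_BGR2HSV); 
m=cv2.inRange(h,(20,130,100),(35,255,255))[190:0:-1] if 0 else cv2.inRange(h,(18,120,90),(36,255,255)); m[:160]=0;m[225:]=0;m[:,:290]=0;m[:,345:]=0
mo=cv2.moments(m,True); u,v=mo['m10']/mo['m00'],mo['m01']/mo['m00']
p=at_z('top',u,v,62)[:2]; print(mo['m00'],p,np.degrees(np.arctan2(p[1]-5,p[0]-625)))
E
```

```text
clock: 7.55
tool_pos: [574.4, -52.2, 229.7]
tool_rot: [0.814, 0.581, 0.004, 0.002]
wrist_force: [0.4, -0.2, -0.7]
grip_width: 51.7
gripper_force: 0.0
t 7.6 pos [573.202 -51.633 226.714] yang -18.9 need tool m [ 0.168 -0.106  0.012] F [-0.136 -0.112 -0.453] w 51.6 g 0.0 j [-0.728  0.226  0.872  1.686 -0.18   1.308 -0.152]
131.0 [617.379  76.787] 96.05983273507772
```

```bash

python3 -m handwheel '[[0.0336,-0.0212,0,0,0.6],[0.0336,-0.0212,0,0,0.6],[0.0336,-0.0212,0,0,0.6],[0.0336,-0.0212,0,0,0.6],[0.0336,-0.0212,0,0,0.6]]' >/dev/null
python3 -m handwheel '[[0,0,0,0,0.6],[0,0,0,0,0.6]]' >/dev/null
python3 -c "from h import *; need(527,141,126)"
```

```text
t 8.3 pos [524.896 142.655 222.627] yang -18.8 need tool m [-0.001  0.003  0.097] F [ 0.442 -1.397 -0.74 ] w 52.3 g 0.0 j [-1.031  0.131  0.756  1.756 -0.093  1.293 -0.582]
```

```bash

python3 -m handwheel '[[-0.001,0.002,0.03,0,0.6],[0,0,0.03,0,0.6],[0,0,0.027,0,0.6],[0,0,0.01,0,0.6],[0,0,0,0,0.6]]'
python3 -m handwheel '[[0,0,0,0,0],[0,0,0,0,0],[0,0,0,0,0],[0,0,0,0,0],[0,0,0,0,0]]'
python3 -m handwheel '[[0,0,0,0,0],[0,0,0,0,0]]' >/dev/null
python3 - <<'E'
from h import *
need(527,141,126); grab('side','s5')
s=robot.get_state(); Rm=R.from_quat(s['tool_rot']); a=np.array([609.2,216.]); d=s['tool_pos'][:2]-a
th0=np.arctan2(d[1],d[0]); print(np.hypot(*d),np.degrees(th0)); prev=None
for g in np.arange(0,1.01,.05):
    q=np.r_[a+112*np.array([np.cos(th0+g),np.sin(th0+g)]),0]
    if prev is not None: print(round(g,2),q[:2],Rm.inv().apply(q-prev)[:2])
    prev=q
E
```

```text
clock: 8.8
tool_pos: [526.6, 138.7, 125.5]
tool_rot: [0.814, 0.581, -0.002, 0.0]
wrist_force: [-0.5, -0.6, 0.5]
grip_width: 52.2
gripper_force: 0.0
clock: 9.3
tool_pos: [527.5, 140.3, 127.0]
tool_rot: [0.814, 0.581, 0.0, -0.0]
wrist_force: [0.3, 0.3, 1.0]
grip_width: 20.4
gripper_force: 0.0
t 9.5 pos [526.73  140.586 126.84 ] yang -18.9 need tool m [0.    0.    0.001] F [-4.669  2.169  5.904] w 14.7 g 30.0 j [-0.99   0.234  0.744  1.872 -0.177  1.104 -0.509]
111.76237843490294 -137.55125296045995
0.05 [530.439 136.372] [-2.562  4.979]
0.1 [534.517 132.535] [-2.31   5.101]
0.15 [538.782 128.907] [-2.052  5.21 ]
0.2 [543.222 125.496] [-1.789  5.306]
0.25 [547.828 122.312] [-1.522  5.389]
0.3 [552.587 119.361] [-1.251  5.458]
0.35 [557.488 116.653] [-0.976  5.514]
0.4 [562.518 114.192] [-0.7    5.556]
0.45 [567.665 111.986] [-0.421  5.584]
0.5 [572.915 110.041] [-0.141  5.598]
0.55 [578.256 108.359] [0.139 5.598]
0.6 [583.675 106.947] [0.418 5.584]
0.65 [589.157 105.808] [0.697 5.556]
0.7 [594.689 104.944] [0.973 5.514]
0.75 [600.258 104.358] [1.248 5.459]
0.8 [605.849 104.05 ] [1.519 5.389]
0.85 [611.448 104.023] [1.787 5.307]
0.9 [617.042 104.275] [2.05  5.211]
0.95 [622.616 104.806] [2.307 5.102]
1.0 [628.157 105.616] [2.56 4.98]
```

```bash

python3 -m handwheel '[[-0.0026,0.005,0,0,0],[-0.0023,0.0051,0,0,0],[-0.002,0.0052,0,0,0],[-0.0018,0.0053,0,0,0],[-0.0015,0.0054,0,0,0]]'
python3 -m handwheel '[[-0.0012,0.0055,0,0,0],[-0.001,0.0055,0,0,0],[-0.0007,0.0056,0,0,0],[-0.0004,0.0056,0,0,0],[-0.0001,0.0056,0,0,0]]'
python3 -c "from h import *; need(572.9,110,126)"
```

```text
clock: 10.05
tool_pos: [546.9, 121.5, 126.7]
tool_rot: [0.814, 0.582, -0.002, -0.001]
wrist_force: [-11.4, -2.7, 12.7]
grip_width: 15.1
gripper_force: 30.0
clock: 10.55
tool_pos: [572.2, 108.5, 126.7]
tool_rot: [0.814, 0.581, -0.002, -0.001]
wrist_force: [-9.3, -0.1, 9.4]
grip_width: 15.1
gripper_force: 30.0
t 10.55 pos [572.222 108.468 126.746] yang -18.9 need tool m [0.002 0.    0.001] F [-9.251 -0.088  9.409] w 15.1 g 30.0 j [-0.881  0.329  0.749  1.78  -0.245  1.132 -0.384]
```

```bash

python3 -m handwheel '[[0.0006,0.0056,0,0,0],[0.0008,0.0056,0,0,0],[0.0008,0.0055,0,0,0],[0.001,0.0055,0,0,0],[0.0012,0.0054,0,0,0]]'
python3 -m handwheel '[[0.0015,0.0054,0,0,0],[0.0018,0.0053,0,0,0]]'
python3 -m handwheel '[[0.002,0.0052,0,0,0]]'
python3 -m handwheel '[[0,0,0,0,0]]'
```

```text
clock: 11.05
tool_pos: [599.9, 104.1, 126.8]
tool_rot: [0.814, 0.581, -0.002, -0.001]
wrist_force: [-10.5, -2.3, 10.9]
grip_width: 14.9
gripper_force: 30.0
clock: 11.25
tool_pos: [611.1, 103.7, 126.8]
tool_rot: [0.814, 0.581, -0.002, -0.001]
wrist_force: [-10.4, -3.2, 11.0]
grip_width: 15.2
gripper_force: 30.0
clock: 11.35
tool_pos: [616.7, 104.0, 126.8]
tool_rot: [0.814, 0.581, -0.002, -0.001]
wrist_force: [-12.6, -4.1, 11.7]
grip_width: 15.0
gripper_force: 30.0
clock: 11.45
tool_pos: [616.9, 103.9, 126.8]
tool_rot: [0.814, 0.581, -0.002, -0.001]
wrist_force: [-10.2, -3.6, 9.2]
grip_width: 15.3
gripper_force: 30.0
```

```bash

python3 -m handwheel '[[0.0006,0.0014,0,0,0],[0,0,0,0,0]]' | sed -n 2,4p
python3 -m handwheel '[[0.0006,0.0014,0,0,0],[0,0,0,0,0]]' | sed -n 2,4p
```

```text
tool_pos: [617.1, 103.9, 126.8]
tool_rot: [0.814, 0.581, -0.003, -0.001]
wrist_force: [-15.7, -3.2, 13.9]
tool_pos: [617.3, 103.8, 126.7]
tool_rot: [0.814, 0.581, -0.004, -0.002]
wrist_force: [-22.1, -4.8, 19.6]
```

The force is rising with almost no movement, so the arm is on its stop. I'll check by eye.

```bash
python3 - <<'E'
from h import *
grab('side','s6'); a=cv2.imread('pics/s6.png')[140:300,210:410]; cv2.imwrite('pics/c6.png',cv2.resize(a,None,fx=3.5,fy=3.5,interpolation=cv2.INTER_CUBIC)); need(617,104,126)
E
```

```text
t 11.9 pos [617.327 103.842 126.686] yang -18.9 need tool m [ 0.    -0.     0.001] F [-22.053  -4.367  18.679] w 14.9 g 30.0 j [-0.801  0.43   0.731  1.666 -0.307  1.173 -0.323]
```

View pics/c6.png

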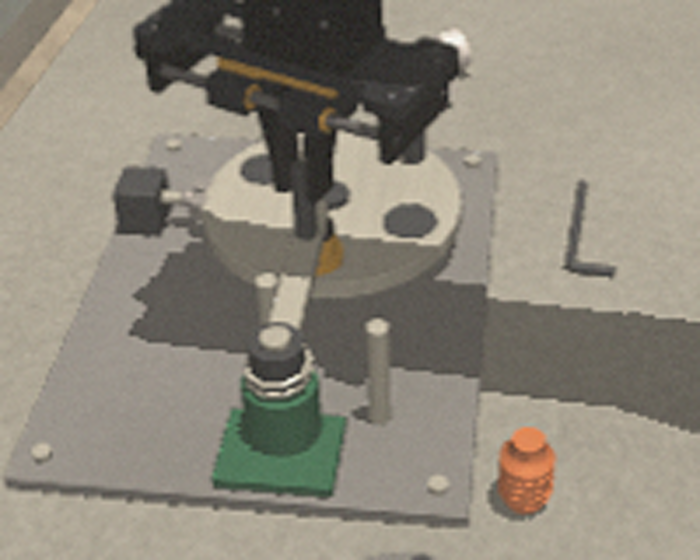

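The arm lies against the end peg at (267,290), with the pad over the seat and the pin gripped. The loose parts have not moved.

```bash
python3 -c "
from plant import robot
print(robot.sign_off())"
```

```text
the job is handed in; nothing more can be done
None
```

I handed the job in at about 12 s with the turntable in its notch, the robot still gripping the test arm's pin hard against the end stop (about 22 N), and the loose parts where they were; the hand-in gave no pass or fail result.

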